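Tip the tube racks over, wide holes up

TASK

Two empty white tube racks have been left standing on their long narrow sides after washing. Push each one over with the fingertips so that it falls flat on the bench right beside where it stood, with its eight wide holes facing up, like the third rack at the back that already holds thimbles; look first which face has the wide holes, because the two racks face opposite ways. Only push: do not squeeze, pick up or drag the racks, and leave the third rack, its thimbles and the glassware and bottles where they are.

Things in the scene. Friction and masses are not known exactly. Their poses are not given: they have to be found in the camera images.
- rack_a_mid (a point): White plastic tube rack, block 52 x 175 x 95 mm (x, y, z), 0.2 to 0.38 kg, standing on a long narrow side, 95 mm tall. Point: the block's centre. x points out of the broad face with 8 wide holes (30 mm, 2 rows of 4, 28 deep), y along the length, z up at the start. The opposite face has 18 holes of 16 mm. At the start x points away from the robot, give or take 35 degrees.
- rack_a_strip (a point): Middle of the solid strip along the top of the wide-holed face of the rack, 85 mm up and 26 mm out from the centre plane. Pushed here the rack tips over its far lower edge; after 52 mm of travel of its top corner (29 degrees) it falls by itself. Takes 1 to 3 N. Pushed lower than 60 mm up it may slide instead.
- rack_b_mid (a point): White plastic tube rack, block 52 x 175 x 95 mm (x, y, z), 0.2 to 0.38 kg, standing on a long narrow side, 95 mm tall. Point: the block's centre. x points out of the broad face with 8 wide holes (30 mm, 2 rows of 4, 28 deep), y along the length, z up at the start. The opposite face has 18 holes of 16 mm. At the start x points towards the robot, give or take 35 degrees.
- rack_b_strip (a point): Middle of the solid strip along the top of the wide-holed face of the rack, 85 mm up and 26 mm out from the centre plane. It tips just as the other does. Tipped cleanly, a rack lies 52 mm high, x up, its centre 26 mm above the bench and about 75 mm further on in the direction of the push.
- rack_c_mid (a point): Bystander: centre of a third rack of the same kind, already lying flat (95 x 175 mm, 52 mm high) with its wide holes up, behind the two others. x across its 95 mm width, y along its length, z up.
- thimble_a: Bystander: paper extraction thimble, 26 mm wide and 80 mm tall, standing in a wide hole of the third rack; origin at the centre of its underside.
- thimble_b: Bystander: a second such thimble in the third rack; origin at the centre of its underside.
- cylinder: Bystander: glass measuring cylinder, tube 29 mm wide, foot 68 mm wide, 202 mm tall, between the two standing racks; origin at the centre of its underside.
- wash_bottle: Bystander: clear plastic wash bottle, 58 mm wide, 175 mm tall with its spout, between the two standing racks; origin at the centre of its underside.
- beaker: Bystander: glass beaker, 68 mm wide, 95 mm tall; origin at the centre of its underside.
- bottle: Bystander: amber glass bottle with black cap, 72 mm wide, 165 mm tall; origin at the centre of its underside.
- flask: Bystander: flat-bottomed glass flask, 86 mm wide, 140 mm tall; origin at the centre of its underside.
There are look-alikes about, which are no part of the job. What is shaped like the part that bears rack_a_mid but yellow is not meant.

How it is judged:
At the end, for the whole second after the job is handed in: Both racks lie flat on the bench (within 0.08 rad, centre 22 to 30 mm above the bench) with the wide-holed face up, at rest, the centre of each no more than 115 mm from where it was at the start (a clean tip moves it about 75 mm) (angle between each of rack_a_mid, rack_b_mid's own x axis and vertical below 0.08 rad and height (world z) of rack_a_mid between 0.022 and 0.03 m and distance of each of rack_a_mid, rack_b_mid from where it was at the start of the episode below 0.115 m and linear speed of each of rack_a, rack_b below 0.02 m/s and angular speed of each of rack_a, rack_b below 0.1 rad/s and height (world z) of rack_b_mid between 0.022 and 0.03 m); the robot touches nothing.
It fails at once if a standing rack is picked up or carried off (its middle rises more than 65 mm above the bench, which tipping never does, or gets more than 140 mm from where it stood) ((height (world z) of rack_a_mid above 0.065 m or distance of rack_a_mid from where it was at the start of the episode above 0.14 m) or (height (world z) of rack_b_mid above 0.065 m or distance of rack_b_mid from where it was at the start of the episode above 0.14 m)).
It fails at once if a standing rack comes down with its wide holes underneath (angle between any of rack_a_mid, rack_b_mid's own x axis and vertical above 2.5 rad).
It fails at once if the fingers bear on a standing rack with more than 15 N (squeezed or rammed instead of pushed) (contact force between the fingers and rack_a above 15 N or contact force between the fingers and rack_b above 15 N).
It fails at once if the third rack or a thimble in it is shifted by more than 15 mm (distance of any of rack_c_mid, thimble_a, thimble_b from where it was at the start of the episode above 0.015 m).
It fails at once if the measuring cylinder, wash bottle, beaker, amber bottle or flask is shifted by more than 15 mm or tipped (distance of any of cylinder, wash_bottle, beaker, bottle, flask from where it was at the start of the episode above 0.015 m or angle between any of cylinder, wash_bottle, beaker, bottle, flask's own z axis and vertical above 0.25 rad).
It also fails if it takes over 51 s, if anything falls off the work surface, if the arm or the gripper's body presses on something with over 40 N, if the wrist force passes 120 N, or if a joint passes its speed limit or range.

ROBOT

A 6-joint arm with a two-finger parallel gripper is mounted at the origin on the work surface. World frame = base frame: x ahead of the robot, y to its left, z up, the work surface at z = 0. Lengths are in m, angles in rad, forces in N, time in s.
With the tool pointing down it reaches from about 0.25 to 0.725 m from the base axis. Payload 9.7 kg.
Tool frame: the origin (TCP) lies midway between the tips of the shut fingers; the grasp point (between the pads) lies 19 mm behind it; z points along the fingers, y is the direction in which the jaws open and shut (so a half turn about z gives the same grasp; the last joint's range is limited). The gripper opens to 85 mm and grips with 20 to 120 N. Pads are 22 mm wide; open, the fingers measure 114 mm over their backs; the gripper's body (76 mm by 85 mm) begins 54 mm behind the grasp point. The pads swing forward as they close: fully open they stand 13 mm farther back than shut.
Start: joints at [-1.297, 0.087, 0.176, 1.66, 0, 1.571], TCP at [0.149, -0.53, 0.231] pointing down, gripper open.
Joint ranges: [-3.13, 3.13], [-0.85, 1.81], [-1.15, 1.24], [-2.2, 2.28], [-1.44, 1.52], [-3.14, 3.14]. Speed limits (rad/s): [2.22, 2.22, 2.57, 3.14, 3.14, 3.14].

INTERFACE

Orientations are given as a unit quaternion [w, x, y, z].
In Python, from workcell import state, grab_frame, camera_model, finish_job, cut_out gives the robot as it stands.
- The arm moves only by the tool arm_command, never from a script. Its argument "motion" is text: rows parted by semicolons, each of 7 numbers parted by spaces: the turn, a rotation vector about the world's x, y, z in units of 6 degrees (1.0 is 6 degrees), then the shift along the world's x, y, z in units of 30 mm (1.0 is 30 mm), then the finger opening in mm, from 0 to 85.4. A call has 1 to 8 rows; each row shifts and turns the commanded pose from where the row before left it; what a row does not reach is not made up. A row lasts 1/12 s, in which the tool goes at most 41.7 mm and 7.16 degrees, less where a joint would pass 70% of its speed; a pose out of reach is approached as far as the arm can. A call is refused whole if a number of a shift passes 1 or a number of a turn 1, either way. A call with a gripper value outside its range is refused whole. The fingers move at their own pace and stop on an object; the grip force is fixed at half the most. Time passes only in rows, so rows that do not move let the fingers close. It gives the time, the measured TCP pose, the force and the opening at its end, in the units of the state.
- state(): the state, without advancing time (a new reading comes with each control period).
- grab_frame(name): name is "side" or "top"; returns the picture (384x512x3 uint8, red, green, blue); there is no depth.
- camera_model(name): a dict with "fx", "fy", "cx", "cy" (pixels), "R" (3x3) and "t" (3): a world point X has camera coordinates R X + t. Camera axes: x right, y down, z forward; pixel columns grow to the right and rows downward; lengths in m; the calibration is good to about 2 mm. A picture is of the moment at which its call begins. camera_model takes no time and is no camera call.
- finish_job(): hands the job in, once; it reports no verdict.
Trained networks look in the newest picture that a camera, given by its name, has taken for a name from the list of things; names that differ only in an ending like _2 or _b are one class to them, and where a whole thing is asked for, a point or a joint stands for the part that bears it (a point fixed in the world has none). Each returns a list of dicts, best first, with "conf" (0 to 1); they miss things now and then, are a little off and sometimes report something else, mostly with a low value. They report only what shows in the picture. A call takes as long as a camera call. They do not tell look-alikes from the thing itself.
- cut_out(camera, name): "region" (384x512 bool, what is visible of it) and "extent" ([left, top, right, bottom] in pixels, round what is visible of it).
The state is a dict: "time": time; "joints": joint angles; "dq": joint speeds; "effort": joint torques, N m; "tcp_pos": TCP position; "tool_rot": TCP orientation; "wrist_force": force on the tool from outside, world axes, zero at the start; "ft_torque": the same for the moment, N m; "width": finger opening in m.
Only numpy, scipy, OpenCV 4.12 (cv2) and the standard library are available. Lean on these libraries where they do the work, as an engineer would, in place of code of your own. Each camera call takes 0.05 s, during which the arm holds its last target.

## Working session

There is one attempt and no reset: what is moved stays moved. The work goes in short steps, Python scripts to look and compute and a tool call to move; the robot and the scene stay as the last step left them, time stands still between calls to the robot, and variables do not carry over. Pictures are saved under pics/ and viewed, and the job is handed in when it is done.

Besides the shell and the picture viewer there is one more tool, called after "Emit:" as name(argument=value, ...) on one line, values as JSON. arm_command: Moves the arm, as the interface text tells. Its arguments: {"type":"object","properties":{"motion":{"type":"string"}},"required":["motion"]}

```bash
mkdir -p pics; ls; python3 - <<'E'
from workcell import *
import cv2
for n in("side","top"):
    f=grab_frame(n); cv2.imwrite(f"pics/{n}0.png",cv2.resize(f[...,::-1],(800,600),interpolation=cv2.INTER_CUBIC))
    c=camera_model(n); print(n,{k:(v if not hasattr(v,'tolist') else v.tolist()) for k,v in c.items()})
    for k in("rack_a_mid","rack_c_mid"):
        for d in cut_out(n,k): print(n,k,d["conf"],d["extent"],d["region"].sum())
s=state();print(s)
E
```

```text
pics
side {'fx': 473.43225691231316, 'fy': 473.43225691231316, 'cx': 247.8055832908695, 'cy': 189.5324702089116, 'R': [[-0.7694458125611775, -0.6384720077970296, 0.01751104770422048], [-0.38053940819040183, 0.43623815483293593, -0.8154054396936865], [0.5129745611101671, -0.6340739448420706, -0.5786253815088362]], 't': [0.46552666929809255, 0.3007055520711727, 1.1083545131110415]}
side rack_a_mid 0.93 [128.9, 192.9, 175.4, 257.4] 1771
side rack_a_mid 0.68 [199.8, 208.5, 239.2, 281.5] 2065
side rack_c_mid 0.64 [169.4, 170.2, 232.5, 215.6] 1596
side rack_c_mid 0.25 [179.3, 172.6, 187.6, 189.7] 158
top {'fx': 451.1241736434689, 'fy': 451.1241736434689, 'cx': 252.95123179368724, 'cy': 193.30030751582177, 'R': [[-0.1042459042821859, -0.9945499106631911, 0.0018073849142680315], [-0.9706446312000363, 0.10134382473866405, -0.21812480168445922], [0.21675283472871826, -0.024492945661515136, -0.9759192098989995]], 't': [0.05611194842559145, 0.6340012931623185, 1.2983551315370316]}
top rack_a_mid 0.83 [156.9, 210.3, 220.2, 254.9] 1255
top rack_a_mid 0.81 [145.0, 141.7, 181.3, 207.2] 1472
top rack_c_mid 0.88 [205.7, 142.3, 265.4, 172.9] 1629
{'time': 0.3, 'joints': array([-1.29702348e+00,  8.71170679e-02,  1.75648492e-01,  1.65981273e+00,
        3.11047410e-05,  1.57078433e+00]), 'dq': array([-2.50075129e-04, -1.13788853e-03,  1.51806488e-03,  1.20236377e-03,
        8.54218079e-04, -3.65252987e-05]), 'effort': array([ 8.91081927e-04, -5.19565916e+01,  4.64316452e+01,  6.63180414e-03,
       -1.52876180e-05,  1.55940387e-05]), 'tcp_pos': array([ 0.14868798, -0.52943712,  0.23103566]), 'tool_rot': array([-2.42341958e-04,  9.90644827e-01,  1.36465265e-01, -1.76813940e-05]), 'wrist_force': array([-0.43612647,  0.58259924,  0.00112573]), 'ft_torque': array([0.016991  , 0.01564013, 0.0072957 ]), 'width': 0.08537217345736896}
```

View pics/side0.png

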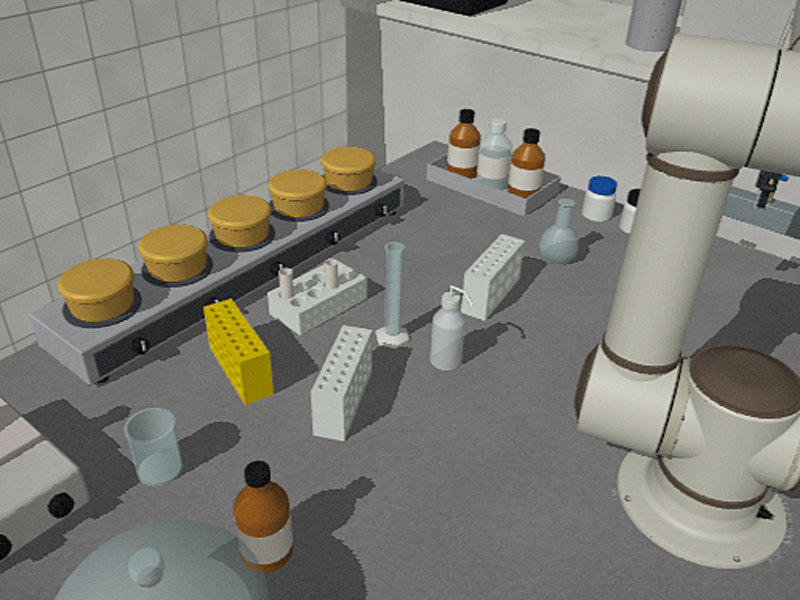

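View pics/top0.png

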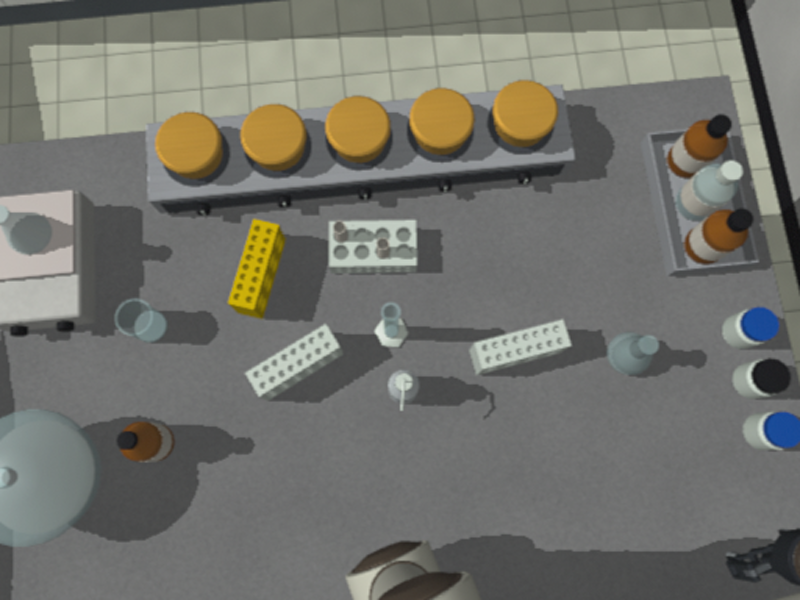

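```bash
cat > h.py <<'E'
from workcell import *
import numpy as np, cv2
def proj(n,X):
    c=camera_model(n);X=np.atleast_2d(X);P=X@np.array(c['R']).T+np.array(c['t'])
    return np.c_[P[:,0]/P[:,2]*c['fx']+c['cx'],P[:,1]/P[:,2]*c['fy']+c['cy']]
def ray(n,u,v,z):
    c=camera_model(n);R=np.array(c['R']);o=-R.T@np.array(c['t']);d=R.T@np.array([(u-c['cx'])/c['fx'],(v-c['cy'])/c['fy'],1])
    return o+d*(z-o[2])/d[2]
E
python3 - <<'E'
from h import *
for n in("side","top"):
    c=camera_model(n);print(n,-np.array(c['R']).T@np.array(c['t']))
a=cv2.imread("pics/side0.png")
k=512/800
f=grab_frame("side")[...,::-1];g=grab_frame("top")[...,::-1]
A=cv2.resize(f[190:290,190:250],(360,600),interpolation=cv2.INTER_CUBIC)
B=cv2.resize(f[140:215,280:350],(420,450),interpolation=cv2.INTER_CUBIC)
o=np.zeros((600,790,3),np.uint8);o[:,:360]=A;o[:450,365:785]=B;cv2.imwrite("pics/z1.png",o)
C=cv2.resize(g[195:265,145:230],(510,420),interpolation=cv2.INTER_CUBIC)
cv2.imwrite("pics/z2.png",cv2.resize(g[190:270,140:380],(800,267),interpolation=cv2.INTER_CUBIC))
for n in("side","top"):
    for k in("rack_a_mid","cylinder","wash_bottle","beaker","bottle","flask"):
        for d in cut_out(n,k)[:6]: print(n,k,d["conf"],d["extent"])
E
```

```text
side [-0.09592981  0.86882523  0.87836714]
top [0.33981724 0.02335456 1.4052797 ]
side rack_a_mid 0.73 [131.9, 192.2, 176.3, 258.9]
side rack_a_mid 0.63 [201.4, 209.9, 238.7, 284.5]
side rack_a_mid 0.35 [83.0, 260.6, 118.7, 309.7]
side cylinder 0.71 [242.9, 153.4, 261.5, 222.1]
side cylinder 0.44 [176.6, 173.7, 185.5, 190.0]
side wash_bottle 0.68 [273.0, 181.6, 296.1, 234.2]
side beaker 0.92 [82.5, 261.2, 117.6, 308.3]
side bottle 0.74 [84.8, 263.0, 117.6, 311.0]
side bottle 0.69 [149.7, 295.0, 185.5, 367.6]
side flask 0.91 [345.3, 125.8, 368.3, 165.5]
top rack_a_mid 0.89 [145.0, 142.0, 183.8, 204.2]
top rack_a_mid 0.79 [155.5, 209.1, 218.7, 256.4]
top cylinder 0.61 [237.8, 196.6, 261.9, 224.0]
top wash_bottle 0.7 [251.1, 235.2, 269.9, 261.5]
top beaker 0.58 [74.1, 194.2, 106.6, 217.7]
top bottle 0.55 [70.9, 271.1, 109.6, 296.4]
top flask 0.83 [385.6, 213.5, 419.7, 241.9]
top flask 0.65 [245.6, 236.6, 267.0, 258.9]
top flask 0.59 [302.8, 205.6, 363.0, 238.3]
top flask 0.59 [205.2, 141.3, 266.0, 174.3]
```

View pics/z1.png

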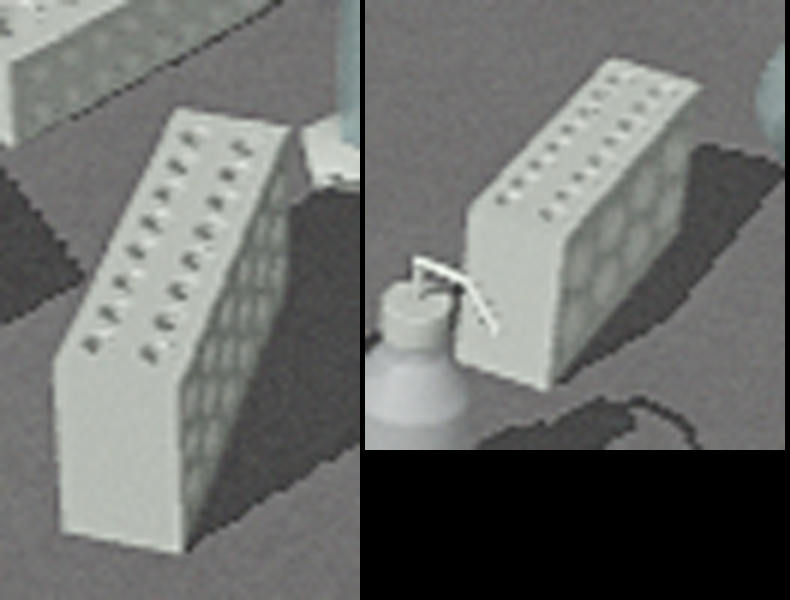

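View pics/z2.png

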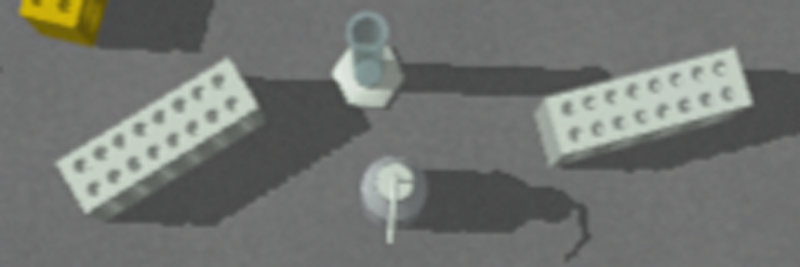

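```bash
cat > fit.py <<'E'
from h import *
from scipy.optimize import least_squares
A=dict(top=[(55,163),(230,58),(264,106),(90,212)],side=[(55,355),(180,108),(293,128),(180,385)])
# B corners order like A: left-far, right-far, right-near, left-near
B=dict(top=[(540,100),(737,48),(752,103),(557,165)],side=[(195,240),(335,85),(250,60),(105,210)])
def pts(d,so):
    t=np.array(d['top'])/3.3333+[140,190]; s=np.array(d['side'])/6+so
    return t,s
P={}
for nm,d,so in(("A",A,(190,190)),("B",B,(280,140))):
    t,s=pts(d,so)
    # order top: left-far(+y,+x) ...
    if nm=="B": s=s[[3,2,1,0]]
    tw=np.array([ray("top",*p,.095) for p in t]);sw=np.array([ray("side",*p,.095) for p in s])
    print(nm,"top\n",tw[:,:2].round(3),"\nside\n",sw[:,:2].round(3))
    def cor(p):
        c,si=np.cos(p[2]),np.sin(p[2]);L=np.array([[26,87.5],[26,-87.5],[-26,-87.5],[-26,87.5]])/1000
        return np.c_[L@np.array([[c,si],[-si,c]])+p[:2]]
    def r(p): return np.r_[(cor(p)-tw[:,:2]).ravel(),(cor(p)-sw[:,:2]).ravel()]
    o=least_squares(r,[*tw[:,:2].mean(0),0]);print(o.x.round(4),"yaw deg",np.degrees(o.x[2]).round(1),"rms",np.sqrt(np.mean(o.fun**2)).round(4))
    P[nm]=o.x
for k,e in dict(cylT=(237.8,196.6,261.9,224),wash=(251,235,270,261.5),flask=(385.6,213.5,419.7,241.9),beaker=(74,194,106.6,217.7),bottle=(70.9,271,109.6,296.4)).items():
    print(k,ray("top",(e[0]+e[2])/2,(e[1]+e[3])/2,.06)[:2].round(3))
ims={n:grab_frame(n)[...,::-1].copy() for n in("top","side")}
out=[]
for n in ims:
    im=cv2.resize(ims[n],None,fx=3,fy=3,interpolation=cv2.INTER_CUBIC)
    for nm,p in P.items():
        c,si=np.cos(p[2]),np.sin(p[2])
        # +x local for A away, B's far
        def box(cx,w,h,col):
            for z in(0,h):
                L=np.array([[cx+w,.0875],[cx+w,-.0875],[cx-w,-.0875],[cx-w,.0875]])@np.array([[c,si],[-si,c]])+p[:2]
                q=(proj(n,np.c_[L,np.full(4,z)])*3+1).astype(int)
                cv2.polylines(im,[q],True,col,1)
        box(0,.026,.095,(0,0,255)); box(-.0735 if nm=="A" else .0735,.0475,.052,(0,255,0))
    x0,y0=(130,130) if n=="top" else (150,110)
    cv2.imwrite(f"pics/fit_{n}.png",im[y0*3:y0*3+540,x0*3:x0*3+790])
E
python3 fit.py
```

```text
A top
 [[0.525 0.284]
 [0.602 0.124]
 [0.556 0.098]
 [0.479 0.256]] 
side
 [[0.528 0.28 ]
 [0.6   0.126]
 [0.552 0.104]
 [0.478 0.26 ]]
[0.54   0.1915 0.4482] yaw deg 25.7 rms 0.0019
B top
 [[ 0.536 -0.144]
 [ 0.564 -0.325]
 [ 0.514 -0.33 ]
 [ 0.477 -0.152]] 
side
 [[ 0.534 -0.146]
 [ 0.559 -0.319]
 [ 0.511 -0.327]
 [ 0.485 -0.153]]
[ 0.5226 -0.2369  0.1589] yaw deg 9.1 rms 0.0026
cylT [0.587 0.004]
wash [ 0.47  -0.015]
flask [ 0.486 -0.447]
beaker [0.651 0.485]
bottle [0.419 0.491]
```

View pics/fit_top.png

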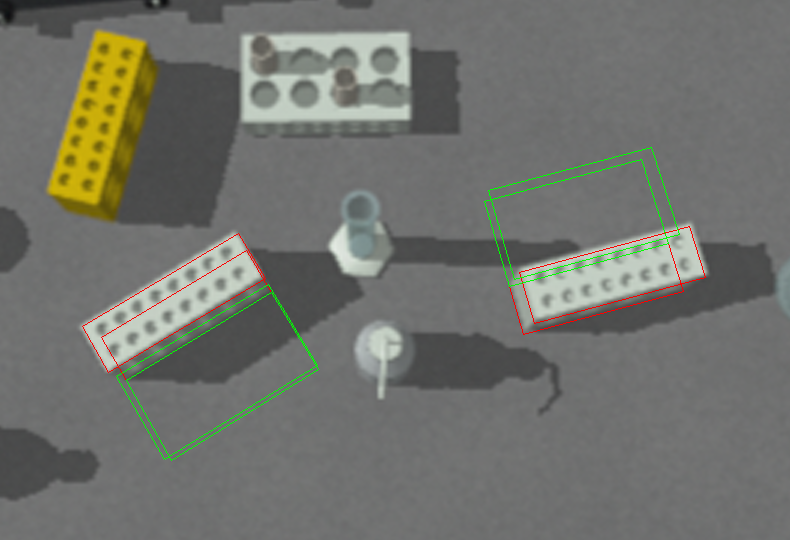

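View pics/fit_side.png

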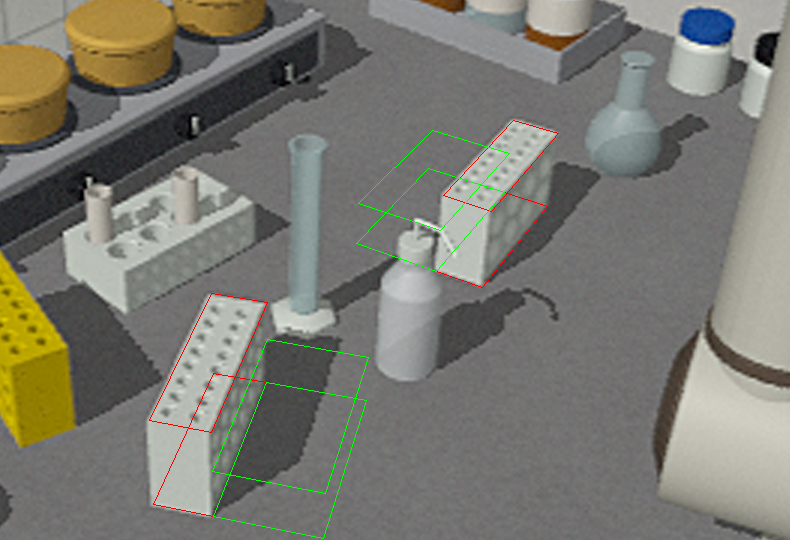

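Side view: the left rack (px 340,380) shows the small-hole grid toward the robot, so it is rack A (wide holes away). The right rack (px 490,275) shows wide holes toward the robot, so it is rack B. The fitted outlines agree in both views (rms 2–3 mm), and the green landing zones are free. I'll start with B.

Emit:
arm_command(motion="0 0 -0.14 0.71 0.67 0 0;0 0 -0.14 0.71 0.67 0 0;0 0 -0.14 0.71 0.67 0 0;0 0 -0.14 0.71 0.67 0 0;0 0 -0.14 0.71 0.67 0 0;0 0 -0.14 0.71 0.67 0 0;0 0 -0.14 0.71 0.67 0 0;0 0 -0.14 0.71 0.67 0 0")

```text
time: 1.77
tcp_pos: [0.3199, -0.3676, 0.2314]
tool_rot: [0.0, 0.997, 0.078, 0.0]
wrist_force: [0.3, -0.8, 0.1]
width: 0.0001
```

Emit:
arm_command(motion="0 0 0 0.71 0.67 0 0;0 0 0 0.71 0.67 0 0;0 0 0 0.71 0.67 0 0;0 0 0 0.71 0.67 0 0;0 0 0 0.71 0.67 0 0;0 0 0 0.71 0.67 0 0;0 0 0 0 0 0 0;0 0 0 0 0 0 0")

```text
time: 2.43
tcp_pos: [0.4476, -0.2471, 0.2311]
tool_rot: [-0.0, 0.997, 0.08, -0.0]
wrist_force: [-0.5, 1.0, -0.6]
width: 0.0
```

Emit:
arm_command(motion="0 0 0 0 0 -0.82 0;0 0 0 0 0 -0.82 0;0 0 0 0 0 -0.82 0;0 0 0 0 0 -0.82 0;0 0 0 0 0 -0.82 0;0 0 0 0 0 -0.82 0;0 0 0 0 0 0 0;0 0 0 0 0 0 0")

```text
time: 3.1
tcp_pos: [0.4457, -0.2484, 0.0833]
tool_rot: [-0.0, 0.997, 0.078, -0.001]
wrist_force: [0.1, -0.8, 0.5]
width: -0.0
```

```bash
python3 - <<'E'
from h import *
print(state()['tcp_pos'])
a=grab_frame("top")[130:290,250:410,::-1];b=grab_frame("side")[110:270,250:410,::-1]
cv2.imwrite("pics/b1.png",cv2.resize(np.hstack([a,b]),(800,400),interpolation=cv2.INTER_CUBIC))
E
```

```text
[ 0.44573027 -0.24840828  0.08332808]
```

View pics/b1.png

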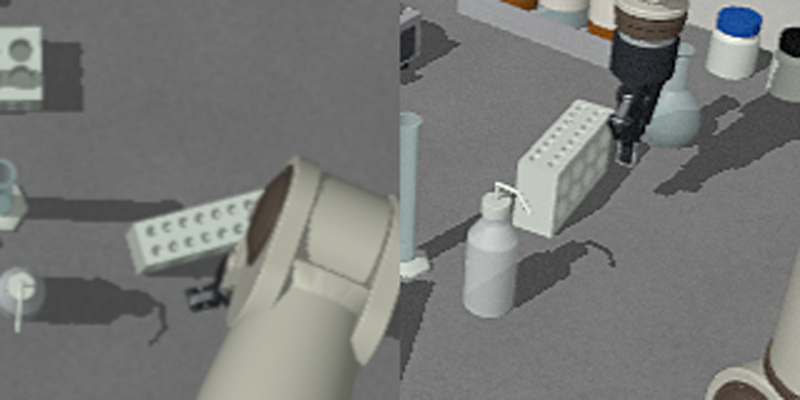

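Emit:
arm_command(motion="0 0 0 0.14 0.022 0 0;0 0 0 0.14 0.022 0 0;0 0 0 0.14 0.022 0 0;0 0 0 0.14 0.022 0 0;0 0 0 0.14 0.022 0 0;0 0 0 0.14 0.022 0 0;0 0 0 0.14 0.022 0 0;0 0 0 0.14 0.022 0 0")

```text
time: 3.87
tcp_pos: [0.481, -0.2427, 0.0836]
tool_rot: [-0.0, 0.997, 0.078, -0.0]
wrist_force: [-0.5, -1.2, -0.5]
width: 0.0001
```

Emit:
arm_command(motion="0 0 0 0.1 0.016 0 0;0 0 0 0.1 0.016 0 0;0 0 0 0.1 0.016 0 0;0 0 0 0.1 0.016 0 0;0 0 0 0.1 0.016 0 0;0 0 0 0.1 0.016 0 0")

```text
time: 4.37
tcp_pos: [0.4987, -0.24, 0.0838]
tool_rot: [0.0, 0.997, 0.078, -0.0]
wrist_force: [-1.7, -1.0, 0.8]
width: -0.0004
```

Emit:
arm_command(motion="0 0 0 0.1 0.016 0.03 0;0 0 0 0.1 0.016 0.03 0;0 0 0 0.1 0.016 0.03 0;0 0 0 0.1 0.016 0.03 0")

```text
time: 4.7
tcp_pos: [0.5109, -0.238, 0.0874]
tool_rot: [0.0, 0.997, 0.078, 0.0]
wrist_force: [-0.9, 0.1, 1.3]
width: 0.0002
```

```bash
cat > look.py <<'E'
import sys
from h import *
x,y,u,v,name=[int(s) for s in sys.argv[1:5]]+[sys.argv[5]]
a=grab_frame("top")[y:y+130,x:x+130,::-1];b=grab_frame("side")[v:v+130,u:u+130,::-1]
cv2.imwrite(f"pics/{name}.png",cv2.resize(np.hstack([a,b]),(800,400),interpolation=cv2.INTER_CUBIC))
s=state();print(s['tcp_pos'].round(4),s['wrist_force'].round(1))
E
python3 look.py 270 140 280 100 b2
```

```text
[ 0.5111 -0.238   0.0874] [0.5 0.1 1.4]
```

View pics/b2.png

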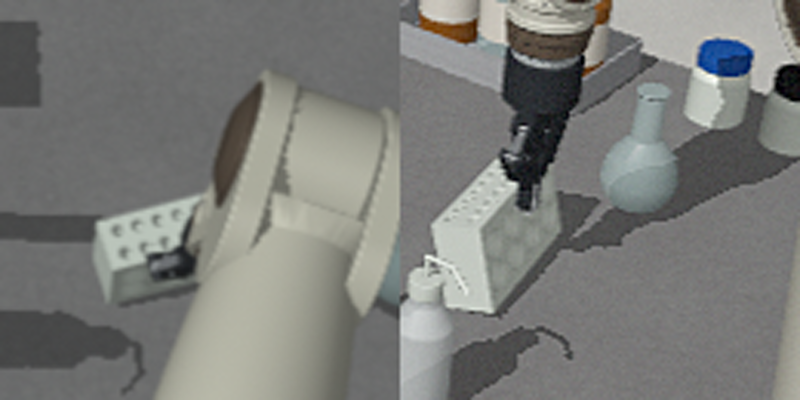

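Emit:
arm_command(motion="0 0 0 0.1 0.016 0.03 0;0 0 0 0.1 0.016 0.03 0;0 0 0 0.1 0.016 0.03 0;0 0 0 0.1 0.016 0.03 0;0 0 0 0.1 0.016 0.03 0;0 0 0 0.1 0.016 0.03 0;0 0 0 0.1 0.016 0.03 0;0 0 0 0.1 0.016 0.03 0")

```text
time: 5.47
tcp_pos: [0.5349, -0.2341, 0.0946]
tool_rot: [-0.0, 0.997, 0.078, 0.0]
wrist_force: [-0.4, -0.5, 0.9]
width: -0.0002
```

```bash
python3 look.py 270 140 280 100 b3
```

```text
[ 0.535  -0.2341  0.0946] [-0.2 -1.1 -0.3]
```

View pics/b3.png

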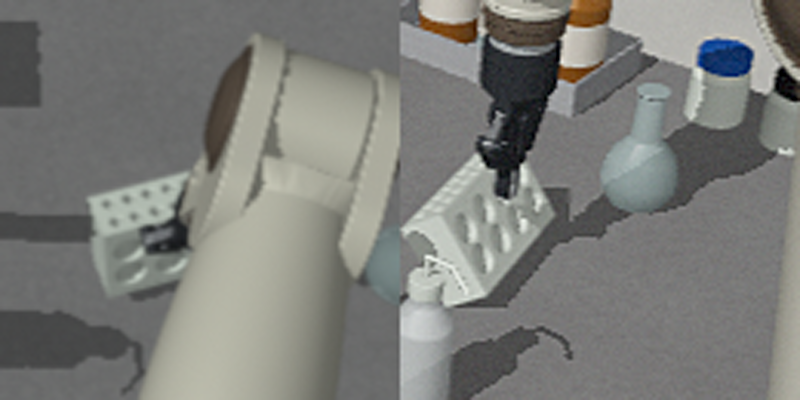

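Rack B is tipping cleanly, with its wide-holed face leaning up at about 25°. I'll keep pushing.

Emit:
arm_command(motion="0 0 0 0.12 0.019 0.02 0;0 0 0 0.12 0.019 0.02 0;0 0 0 0.12 0.019 0.02 0;0 0 0 0.12 0.019 0.02 0;0 0 0 0.12 0.019 0.02 0;0 0 0 0.12 0.019 0.02 0")

```text
time: 6.07
tcp_pos: [0.5565, -0.2307, 0.0981]
tool_rot: [0.0, 0.997, 0.078, 0.0]
wrist_force: [0.3, -0.2, -0.7]
width: -0.0004
```

Emit:
arm_command(motion="0 0 0 0 0 0 0;0 0 0 0 0 0 0;0 0 0 0 0 0.5 0;0 0 0 0 0 0.5 0;0 0 0 0 0 0.5 0")

```text
time: 6.48
tcp_pos: [0.5557, -0.2307, 0.1434]
tool_rot: [-0.0, 0.997, 0.078, -0.0]
wrist_force: [0.3, -0.5, -0.4]
width: -0.0001
```

```bash
python3 look.py 270 140 280 100 b4
```

```text
[ 0.5569 -0.2312  0.1457] [-1.2 -0.1  0.6]
```

View pics/b4.png

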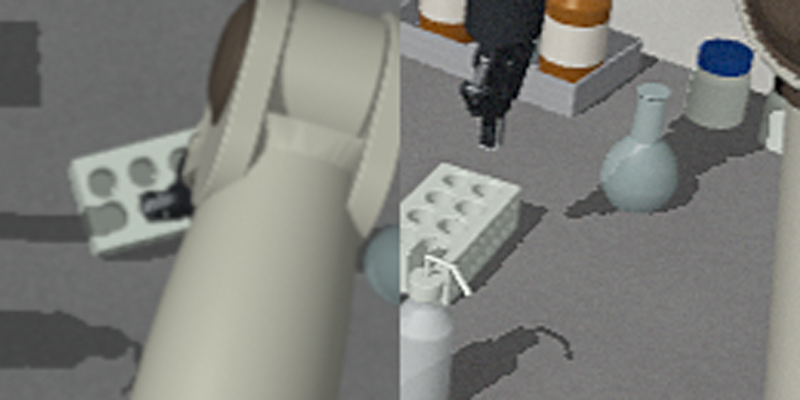

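Rack B lies flat with its wide holes up (top view px 130,190). Next I'll lift well above the cylinder and go round to the far side of A.

Emit:
arm_command(motion="0 0 0 -0.1 0 0.8 0;0 0 0 -0.1 0 0.8 0;0 0 0 -0.1 0 0.8 0;0 0 0 -0.1 0 0.8 0;0 0 0 -0.1 0 0.8 0;0 0 0 -0.1 0 0.8 0;0 0 0 0 0 0 0")

```text
time: 7.17
tcp_pos: [0.5383, -0.2311, 0.2914]
tool_rot: [0.001, 0.997, 0.078, 0.002]
wrist_force: [1.0, -0.0, 0.6]
width: 0.0002
```

Emit:
arm_command(motion="0 0 0.93 0 0.8 0 0;0 0 0.93 0 0.8 0 0;0 0 0.93 0 0.8 0 0;0 0 0.93 0 0.8 0 0;0 0 0.93 0 0.8 0 0;0 0 0.93 0 0.8 0 0;0 0 0.93 0 0.8 0 0;0 0 0.93 0 0.8 0 0")

```text
time: 7.83
tcp_pos: [0.5379, -0.0377, 0.2859]
tool_rot: [-0.0, 0.892, 0.453, -0.0]
wrist_force: [0.1, 0.4, 0.1]
width: -0.0005
```

Emit:
arm_command(motion="0 0 0.93 0 0.8 0 0;0 0 0.93 0 0.8 0 0;0 0 0.93 0 0.8 0 0;0 0 0.93 0 0.8 0 0;0 0 0.93 0.2 0.8 0 0;0 0 0.93 0.3 0.8 0 0;0 0 0.93 0.3 0.8 0 0;0 0 0.93 0.3 0.8 0 0")

```text
time: 8.5
tcp_pos: [0.5713, 0.1544, 0.2859]
tool_rot: [-0.0, 0.653, 0.758, -0.0]
wrist_force: [0.6, -0.1, 0.0]
width: 0.0
```

Emit:
arm_command(motion="0 0 0.93 0.3 0.7 0 0;0 0 0.93 0.3 0.7 0 0;0 0 0.93 0.3 0.7 0 0;0 0 0 0.3 0.3 0 0;0 0 0 0 0 0 0;0 0 0 0 0 0 0")

```text
time: 9.0
tcp_pos: [0.6072, 0.2255, 0.2853]
tool_rot: [-0.001, 0.537, 0.843, -0.001]
wrist_force: [-0.3, -0.1, -0.1]
width: -0.0001
```

Emit:
arm_command(motion="0 0 0 0 0 -0.9 0;0 0 0 0 0 -0.9 0;0 0 0 0 0 -0.9 0;0 0 0 0 0 -0.9 0;0 0 0 0 0 -0.9 0;0 0 0 0 0 0 0")

```text
time: 9.5
tcp_pos: [0.6045, 0.2233, 0.146]
tool_rot: [-0.002, 0.538, 0.843, -0.003]
wrist_force: [-0.4, -0.9, -1.3]
width: -0.0001
```

```bash
python3 look.py 120 130 130 160 a1
```

```text
[0.6063 0.2243 0.1522] [0.9 0.  1.3]
```

View pics/a1.png

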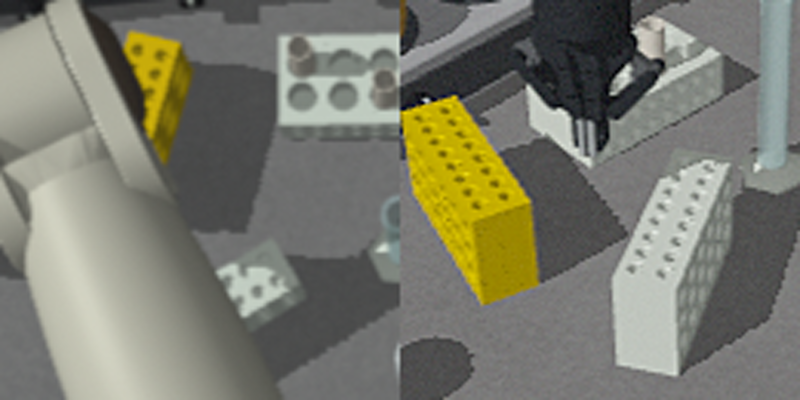

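Emit:
arm_command(motion="0 0 0 0 0 -0.5 0;0 0 0 0 0 -0.5 0;0 0 0 0 0 -0.5 0;0 0 0 0 0 -0.5 0;0 0 0 0 0 -0.2 0;0 0 0 0 0 0 0;0 0 0 0 0 0 0")

```text
time: 10.18
tcp_pos: [0.6077, 0.2253, 0.088]
tool_rot: [0.001, 0.537, 0.843, 0.001]
wrist_force: [-0.4, 0.6, -0.3]
width: 0.0001
```

```bash
python3 look.py 120 130 130 160 a2
```

```text
[0.6079 0.2254 0.0881] [ 0.1  0.3 -0.2]
```

View pics/a2.png

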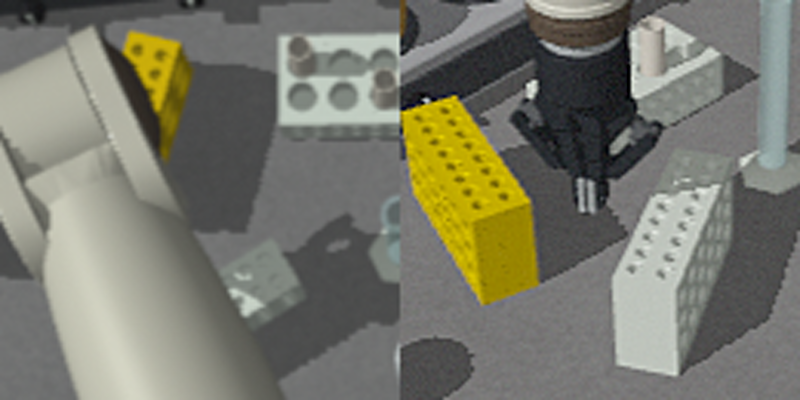

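Emit:
arm_command(motion="0 0 0 -0.12 -0.058 -0.03 0;0 0 0 -0.12 -0.058 -0.03 0;0 0 0 -0.12 -0.058 -0.03 0;0 0 0 -0.12 -0.058 0 0;0 0 0 -0.12 -0.058 0 0;0 0 0 -0.12 -0.058 0 0;0 0 0 -0.12 -0.058 0 0")

```text
time: 10.87
tcp_pos: [0.5815, 0.2129, 0.0835]
tool_rot: [0.0, 0.537, 0.843, 0.0]
wrist_force: [0.7, -0.1, 0.1]
width: 0.0001
```

Emit:
arm_command(motion="0 0 0 -0.09 -0.043 0 0;0 0 0 -0.09 -0.043 0 0;0 0 0 -0.09 -0.043 0 0;0 0 0 -0.09 -0.043 0 0;0 0 0 -0.09 -0.043 0 0;0 0 0 -0.09 -0.043 0 0;0 0 0 -0.09 -0.043 0 0")

```text
time: 11.45
tcp_pos: [0.5628, 0.2039, 0.0834]
tool_rot: [0.0, 0.537, 0.843, 0.0]
wrist_force: [0.4, 0.1, 0.3]
width: 0.0002
```

```bash
python3 look.py 120 130 130 160 a3
```

```text
[0.5626 0.2038 0.0834] [ 0.2  0.6 -0.4]
```

View pics/a3.png

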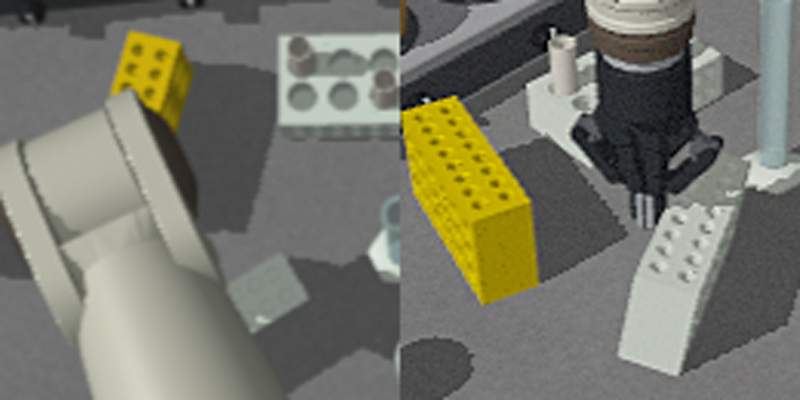

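Rack A has started to tip toward the robot. I'll continue.

Emit:
arm_command(motion="0 0 0 -0.09 -0.043 0.03 0;0 0 0 -0.09 -0.043 0.03 0;0 0 0 -0.09 -0.043 0.03 0;0 0 0 -0.09 -0.043 0.03 0;0 0 0 -0.09 -0.043 0.03 0;0 0 0 -0.09 -0.043 0.03 0;0 0 0 -0.09 -0.043 0.03 0;0 0 0 -0.09 -0.043 0.03 0")

```text
time: 12.22
tcp_pos: [0.5411, 0.1935, 0.0907]
tool_rot: [-0.0, 0.537, 0.843, -0.0]
wrist_force: [-0.7, -0.8, 0.1]
width: 0.0002
```

```bash
python3 look.py 120 130 130 160 a4
```

```text
[0.5411 0.1935 0.0909] [ 0.1  1.3 -0.1]
```

View pics/a4.png

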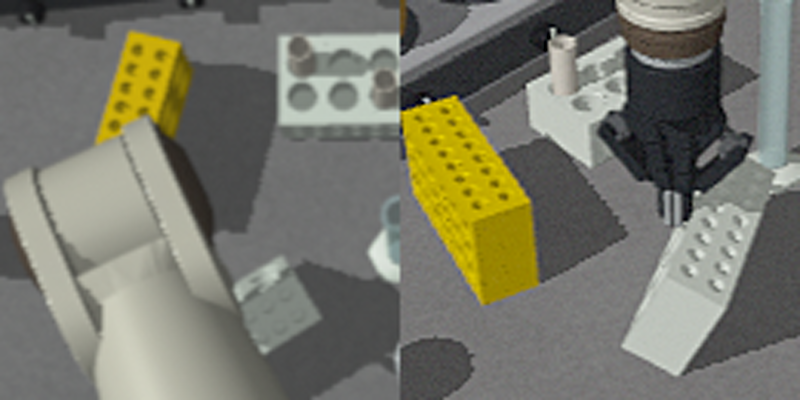

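Emit:
arm_command(motion="0 0 0 -0.09 -0.043 0.02 0;0 0 0 -0.09 -0.043 0.02 0;0 0 0 -0.09 -0.043 0.02 0;0 0 0 -0.09 -0.043 0.02 0;0 0 0 -0.09 -0.043 0.02 0;0 0 0 -0.09 -0.043 0.02 0;0 0 0 -0.09 -0.043 0.02 0;0 0 0 -0.09 -0.043 0.02 0")

```text
time: 12.98
tcp_pos: [0.5195, 0.1832, 0.0954]
tool_rot: [-0.0, 0.537, 0.843, -0.0]
wrist_force: [0.0, -0.1, -0.1]
width: 0.0003
```

Emit:
arm_command(motion="0 0 0 0 0 0 0;0 0 0 0 0 0 0;0 0 0 0 0 0 0;0 0 0 0 0 0 0")

```text
time: 13.32
tcp_pos: [0.5199, 0.1834, 0.0953]
tool_rot: [0.0, 0.537, 0.843, -0.0]
wrist_force: [0.6, 0.7, -0.1]
width: 0.0002
```

```bash
python3 look.py 120 130 130 160 a5
```

```text
[0.5199 0.1834 0.0953] [-0.2 -0.2  0.3]
```

View pics/a5.png

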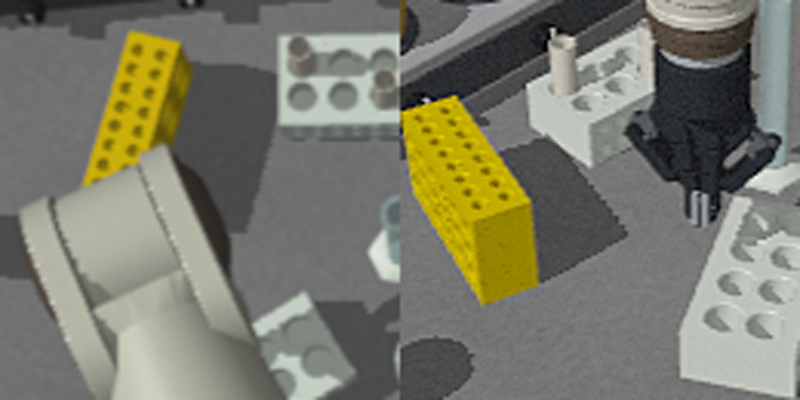

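Rack A has fallen flat with its wide holes up. I'll raise the tool clear and check everything.

Emit:
arm_command(motion="0 0 0 0 0 0.8 0;0 0 0 0 0 0.8 0;0 0 0 0 0 0.8 0;0 0 0 0 0 0.8 0;0 0 0 0 0 0.8 0;0 0 0 0 0 0.8 0;0 0 0 0 0 0.8 0;0 0 0 0 0 0 0")

```text
time: 14.08
tcp_pos: [0.5208, 0.1838, 0.2682]
tool_rot: [0.002, 0.537, 0.843, 0.002]
wrist_force: [1.0, 0.1, 1.4]
width: 0.0002
```

Emit:
arm_command(motion="0 0 0 -0.6 0.5 0.1 0;0 0 0 -0.6 0.5 0.1 0;0 0 0 -0.6 0.5 0.1 0;0 0 0 -0.6 0.5 0.1 0;0 0 0 -0.6 0.5 0.1 0;0 0 0 -0.6 0.5 0.1 0;0 0 0 -0.6 0.5 0.1 0;0 0 0 0 0 0 0")

```text
time: 14.75
tcp_pos: [0.3916, 0.2902, 0.2849]
tool_rot: [-0.0, 0.536, 0.844, 0.0]
wrist_force: [-1.3, -0.5, -0.2]
width: 0.0
```

```bash
cat >>fit.py <<'E'
E
sed -i 's#pics/fit_#pics/end_#' fit.py; python3 fit.py >/dev/null; python3 - <<'E'
from h import *
for n in("side","top"):
    for k in("cylinder","wash_bottle","beaker","bottle","flask","rack_c_mid"):
        for d in cut_out(n,k)[:2]: print(n,k,d["conf"],d["extent"])
s=state();print(s['time'],s['tcp_pos'])
E
```

```text
side cylinder 0.75 [240.4, 181.2, 263.7, 221.4]
side cylinder 0.43 [345.9, 125.8, 366.2, 167.1]
side wash_bottle 0.62 [277.9, 184.7, 298.2, 236.9]
side beaker 0.95 [82.0, 264.1, 117.8, 312.3]
side bottle 0.89 [149.6, 292.1, 186.4, 366.6]
side bottle 0.57 [274.5, 182.8, 297.7, 234.0]
side flask 0.89 [346.8, 127.4, 368.6, 165.9]
side rack_c_mid 0.73 [174.1, 169.7, 221.0, 214.4]
side rack_c_mid 0.27 [79.2, 261.5, 118.1, 310.6]
top wash_bottle 0.71 [250.9, 235.7, 269.0, 263.2]
top beaker 0.88 [71.4, 191.6, 107.8, 219.0]
top beaker 0.4 [292.8, 178.5, 353.2, 222.0]
top flask 0.62 [389.4, 214.3, 420.6, 242.2]
top flask 0.38 [169.3, 227.3, 232.7, 284.3]
top rack_c_mid 0.81 [208.3, 141.9, 266.1, 172.3]
top rack_c_mid 0.72 [294.3, 179.9, 354.8, 221.4]
15.45 [0.39393973 0.28826872 0.28436971]
```

View pics/end_top.png

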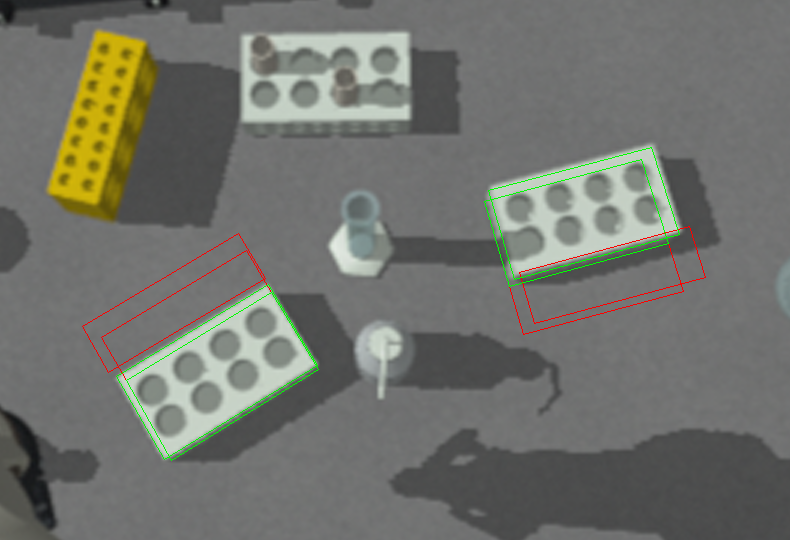

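View pics/end_side.png

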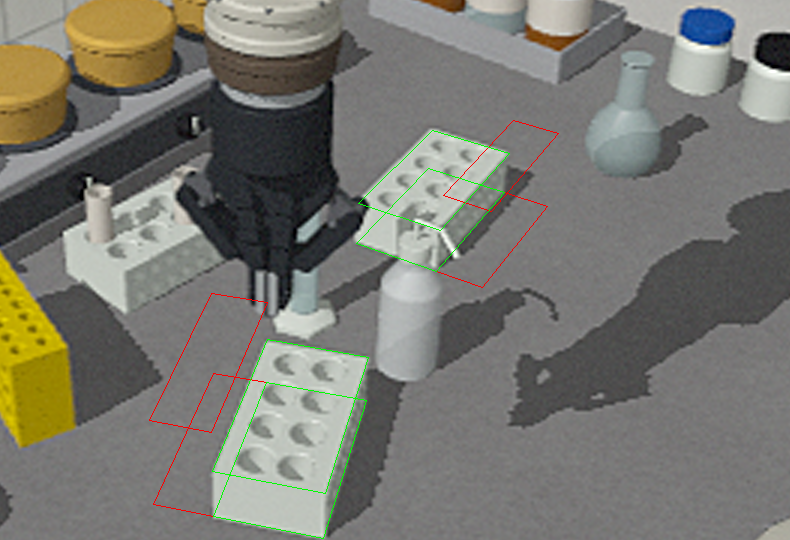

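Both racks lie exactly in the predicted green outlines, wide holes up (top view px 215,370 and 585,215). The bystanders are where they were, and the gripper hangs free in the air.

```bash
python3 -c "
from workcell import *
print(finish_job())"
```

```text
the job is handed in; nothing more can be done
None
```

I tipped both racks flat, wide holes up, by pushing the top strip with the shut fingertips. Rack B went away from the robot and rack A towards it. I handed the job in at about 15.5 s; the job reports no verdict.

**Racks:** in the last pictures, both match the outlines predicted for a clean tip in both camera views. That puts each centre about 75 mm from where it stood.

**Forces:** the wrist force read at the end of each move stayed around 2 N or less, which is little above the sensor noise. I did not see readings within a move.

**Bystanders:** the third rack, thimbles, wash bottle, beaker and flask were at their earlier image positions to within a few pixels.
- **Cylinder:** the network missed it in the last top view, and the gripper partly hid it from the side. Its foot and tube look unmoved in both pictures.
- **Amber bottle:** the network missed it in the last top view and it lay outside my final cropped pictures. In the side view its network box matched the start.

**Gripper:** it was parked in free air at z = 0.28 m when I handed in.

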